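# Reset the praline vibrating table and hold it running gently

### The job

The mould vibrating table has tripped: take the operating pin out of its stand by its grip and press the small recessed reset button fully in with the pin's tip. Then, with the pin still in hand, push the mushroom-headed run plunger about half way down with the pin's tip, never through to its stop, and keep it there: the job finishes while you are still holding the plunger half way down. Do not touch the controls with the fingers, and leave the mould, jar, mug and tin where they are.

Things in the scene. Friction and masses are not known exactly. Their poses are not given: they have to be found in the camera images.
- machine: vibrating table for praline moulds, a fixed white box 260 (x) x 280 (y) mm. Origin: centre of its underside; -x towards its control deck. The deck (61 mm high) carries two round pods at machine x -85, y +65 and -65 mm, in either order; behind it the plate (85 mm high, rails to 93 mm) carries the mould, whose top is at 108 mm
- reset_pod: pod of the reset button: fixed low thick black collar, outer diameter 42, height 23 mm, with an open bore of 22 mm diameter at whose bottom the recessed grey reset button sits. Origin: centre of its underside, on the deck; z up
- reset_top (a point): centre of the top face of the recessed reset button (flat round cap, diameter 17 mm), 11 mm below the collar's rim at rest, so only the pin's shank can reach it; moves down with the button
- reset (a joint): travel of the reset button in m: 0 at rest, 0.005 fully in; spring from 1.5 N at the start to 5 N fully in; springs back when let go
- run_pod: pod of the hold-to-run plunger: fixed black round housing, diameter 50, height 20 mm, from which a steel stem (diameter 18) with a grey mushroom head rises. Origin: centre of its underside, on the deck; z up
- run_top (a point): centre of the dished floor of the run plunger's mushroom head: head diameter 48, dish diameter 40, with a rim 4 mm higher than the dish floor. At rest 50 mm above the deck (111 mm above the work surface); moves down with the plunger
- run (a joint): travel of the run plunger in m: 0 at rest, 0.010 half way (gentle shaking), 0.020 fully down against its stop (full shaking); spring from 2 N at the start through 6 N half way to 10 N at the bottom; springs back when let go
- pin: loose operating pin standing upright in its stand, tip down, about 60 g: round steel shank 8 mm in diameter and 50 mm long, then a black square grip 18 x 18 mm and 56 mm long. Origin: the tip; z up along the pin (grip from z 50 to 106 mm); x, y square to the grip's flats. In its stand the tip is 5 mm above the work surface
- pin_stand: fixed wooden block 60 x 60 x 55 mm with an upright 10 mm through hole in the middle that holds the pin's shank; the pin's grip rests on its top. Origin: centre of the underside. It may stand left or right of the machine
- mould: bystander: praline mould with chocolate shells, 125 x 240 x 23 mm, lying loose on the shaking plate. Origin: centre of its underside
- jar: bystander: closed jar, diameter 68, height 100 mm, on the other side of the machine from the pin stand. Origin: centre of its underside
- mug: bystander: white mug, diameter 76, height 85 mm. Origin: centre of its underside
- tin: bystander: open steel tin with pralines, 110 x 140 x 45 mm. Origin: centre of its underside
Not all that is in view belongs to the job. Of the things like the pin, leave any that is yellow; of the rest the smaller one is meant.

How it is judged:
On the way, in this order (a step that is already met when the one before it is completed fails the run):
1. the reset button is pressed in (at least 4 of 5 mm) with the pin (value of joint reset above 0.004 m and contact force between pin and reset_pod above 1 N and contact force between the fingers and pin above 1 N), for 0.1 s.
2. the run plunger is held half way down (6 to 14 of 20 mm) with the pin in the fingers (value of joint run between 0.006 and 0.014 m and contact force between pin and run_pod above 1 N and contact force between each of the arm, the fingers and run_pod below 0.3 N and contact force between the fingers and pin above 1 N), for 0.5 s.
At the end, for the whole second after the job is handed in: Through the last second the pin, held in the fingers, keeps the run plunger pressed 6 to 14 mm of its 20 mm travel and still; the fingers do not touch the run pod; the reset button has sprung back (all of step 2 and value of joint reset below 0.001 m and velocity of joint run between -0.01 and 0.01 m/s); the arm keeps its last pose, push and grip.
It fails at once if the run plunger is pushed to its stop (more than 17.5 of 20 mm) (value of joint run above 0.0175 m).
It fails at once if the fingers or arm press on a control pod (contact force between any of the arm, the fingers and run_pod above 1 N or contact force between any of the arm, the fingers and reset_pod above 1 N).
It fails at once if the mould, jar, mug or tin is moved more than 20 mm (distance of any of mould, jar, mug, tin from where it was at the start of the episode above 0.02 m).
It also fails if it takes over 45 s, if anything falls off the work surface, if the arm or the gripper's body presses on something with over 40 N, if the wrist force passes 120 N, or if a joint passes its speed limit or range.

### The arm

A 7-joint arm with a two-finger parallel gripper is mounted at the origin on the work surface. World frame = base frame: x ahead of the robot, y to its left, z up, the work surface at z = 0. Lengths are in m, angles in rad, forces in N, time in s.
With the tool pointing down it reaches from about 0.425 to 0.975 m from the base axis. Payload 16.7 kg.
Tool frame: the origin (TCP) lies between the finger pads; the fingertips stand 17 mm ahead of it and the grasp point (between the pads) lies 2 mm behind it; z points along the fingers, y is the direction in which the jaws open and shut (so a half turn about z gives the same grasp; the last joint's range is limited). The gripper opens to 85 mm and grips with 20 to 120 N. Pads are 22 mm wide; open, the fingers measure 114 mm over their backs; the gripper's body (76 mm by 85 mm) begins 54 mm behind the grasp point. The pads swing forward as they close: fully open they stand 13 mm farther back than shut.
Start: joints at [-1.462, 0.426, 0.074, 1.606, -0.034, 1.111, -0.067], TCP at [0.172, 0.653, 0.248] pointing down, gripper open.
Joint ranges: [-2.85, 2.85], [-0.5, 2.14], [-1.23, 1.37], [0.21, 2.46], [-1.02, 4.16], [0.16, 2.05], [-2.73, 2.73]. Speed limits (rad/s): [1.89, 1.89, 2.39, 2.39, 3.01, 3.01, 3.01].

### API

Orientations are given as [roll, pitch, yaw] about the fixed x, y, z axes, in that order (R = Rz(yaw) Ry(pitch) Rx(roll)).
In Python, from station import observe, cams, r gives the robot as it stands.
- The arm moves only by the tool move_arm, never from a script. Its argument "motion" is a list of rows, each a list of 3 entries, a list of its own where there are three numbers: the opening, from -1 (shut) to 1 (fully open), then the shift along the tool's x, y, z in units of 30 mm (1.0 is 30 mm), then the turn, a rotation vector about the tool's x, y, z in units of 5 degrees (1.0 is 5 degrees). In form: [[fingers, [x, y, z], [ax, ay, az]], ...]. A call has 1 to 10 rows; each row shifts and turns the commanded pose from where the row before left it, along the tool's axes as they then stand; what a row does not reach is not made up. A row lasts 1/8 s, in which the tool goes at most 62.5 mm and 10.7 degrees, less where a joint would pass 70% of its speed; a pose out of reach is approached as far as the arm can. A call is refused whole if a number of a shift passes 1 or a number of a turn 1, either way. A call with a gripper value outside its range is refused whole. The fingers move at their own pace and stop on an object; "grip_force" is the grip in N (left out, the last holds). Time passes only in rows, so rows that do not move let the fingers close. It gives the time, the measured TCP pose, the force and the opening at its end, in the units of the state.
- observe(): the state, without advancing time (a new reading comes with each control period).
- cams.get_image(name): name is "scene" or "top" or "wrist"; returns a dict with "pixels" (480x640x3 uint8, red, green, blue), "depth" (480x640 float32, m along the optical axis (not along the pixel's ray), 0 where there is no reading), "fovy" (degrees; the focal length in pixels is half the picture's height over the tangent of half this angle, whatever the lens; pixels are square), "cx", "cy" (the principal point, pixels), "xyz" and "orientation" of the camera in the world. Camera axes: x right, y down, z forward; pixel columns grow to the right and rows downward; lengths in m; the calibration is good to about 2 mm. The wrist camera is an equidistant fisheye: a pixel r from the principal point sees the ray r / f radians off the axis. A picture is of the moment at which its call begins.
- r.close_job(): hands the job in, once; it reports no verdict.
The state is a dict: "t": time; "joints": joint angles; "joint_vel": joint speeds; "tau": joint torques, N m; "tcp_pos": TCP position; "tcp_rot": TCP orientation; "wrist_force": force on the tool from outside, world axes, zero at the start; "wrist_torque": the same for the moment, N m; "width": finger opening in m.
Only numpy, scipy, OpenCV 4.12 (cv2) and the standard library are available. Lean on these libraries where they do the work, as an engineer would, in place of code of your own. Each camera call takes 0.05 s, during which the arm holds its last target.

## Working session

There is one attempt and no reset: what is moved stays moved. The work goes in short steps, Python scripts to look and compute and a tool call to move; the robot and the scene stay as the last step left them, time stands still between calls to the robot, and variables do not carry over. Pictures are saved under pics/ and viewed, and the job is handed in when it is done.

Besides the shell and the picture viewer there is one more tool, called as a command line: name --argument value ..., lists and objects as JSON in quotes. move_arm: Moves the arm, as the interface text tells. Its arguments: {"type":"object","properties":{"motion":{"type":"array","items":{"type":"array"}},"grip_force":{"type":"number"}},"required":["motion"]}

```bash
ls; mkdir -p pics; python3 - <<'E'
from station import observe,cams,r
import cv2,pickle
d={}
for n in ("scene","top","wrist"):
    im=cams.get_image(n); d[n]=im
    cv2.imwrite(f"pics/a_{n}.png",im["pixels"][:,:,::-1])
    print(n,im["fovy"],im["cx"],im["cy"],im["xyz"],im["orientation"])
pickle.dump(d,open("a.pkl","wb"))
o=observe();print(o)
E
```

```text
pics
scene 45.38128120139564 316.40175504135925 245.4881773006667 [ 1.41772596 -0.20035236  0.71447881] [-2.17848595 -0.00600999  1.36979891]
top 50.617108209179506 316.49214837847796 236.59381082543692 [ 0.45097776 -0.00514616  1.10701031] [-3.05774705 -0.01214825 -1.56500616]
wrist 65.70646984690485 310.2602804539756 237.595679846605 [0.10125317 0.67072803 0.37283029] [2.85231326e+00 3.82028795e-04 1.31327943e+00]
{'t': 0.15, 'joints': array([-1.46253453,  0.42659374,  0.07385712,  1.60645486, -0.03406301,
        1.1107667 , -0.06710125]), 'joint_vel': array([ 6.43021581e-04, -1.80947102e-03,  5.91902544e-05, -2.89855846e-03,
       -5.93405140e-04, -1.24917168e-03, -3.87270692e-04]), 'tau': array([ 4.34874528e-03, -9.50332403e+01,  3.76406103e+00, -4.63749647e+01,
        1.95155188e-02,  7.86047458e-03, -5.11868359e-05]), 'tcp_pos': array([0.17202632, 0.65241386, 0.24777015]), 'tcp_rot': array([-3.14063335e+00,  9.54885656e-05,  2.88381341e+00]), 'wrist_force': array([-0.37964952,  0.40413541,  0.1101631 ]), 'wrist_torque': array([ 0.02099484,  0.00206062, -0.04195185]), 'width': 0.08542039046649659}
```

View pics/a_scene.png

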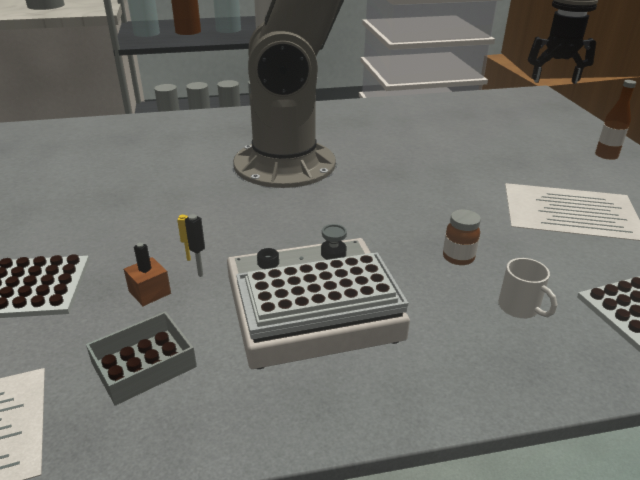

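View pics/a_top.png

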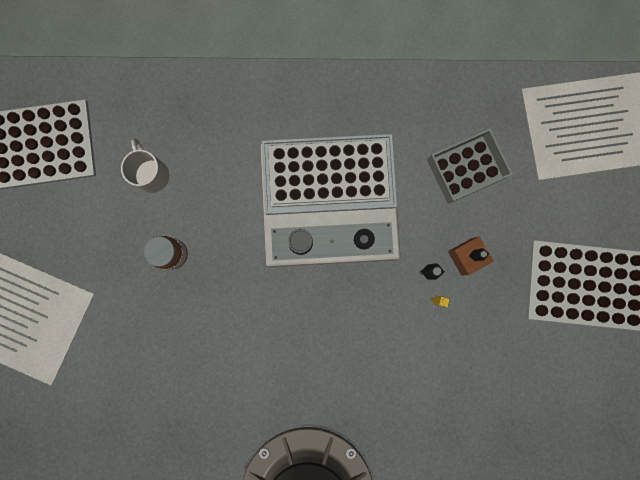

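View pics/a_wrist.png

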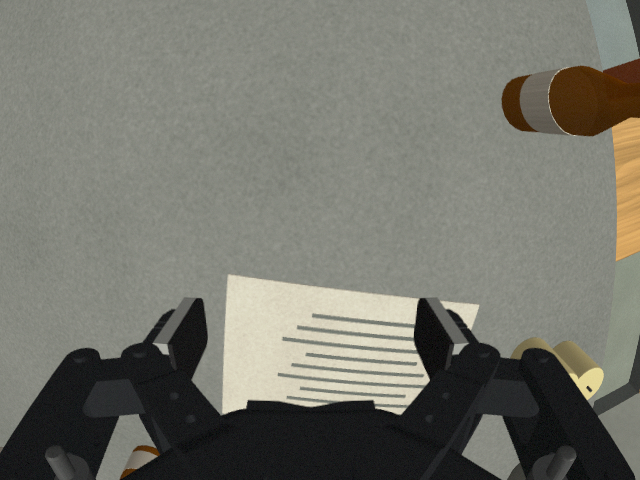

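```bash
cat > h.py <<'E'
import numpy as np,pickle,cv2
from scipy.spatial.transform import Rotation as R
def Rm(im): return R.from_euler('xyz',im["orientation"]).as_matrix()
def f(im): return 240/np.tan(np.radians(im["fovy"])/2)
def ray(im,u,v): return Rm(im)@np.array([(u-im["cx"])/f(im),(v-im["cy"])/f(im),1])
def dep(im,u,v,w=1):
    p=im["depth"][int(v)-w:int(v)+w+1,int(u)-w:int(u)+w+1]; p=p[p>0]
    return im["xyz"]+np.median(p)*ray(im,u,v)
def atz(im,u,v,z):
    d=ray(im,u,v); return im["xyz"]+d*(z-im["xyz"][2])/d[2]
def proj(im,P):
    c=Rm(im).T@(np.asarray(P)-im["xyz"]); return c[0]/c[2]*f(im)+im["cx"],c[1]/c[2]*f(im)+im["cy"]
def cloud(im):
    v,u=np.mgrid[0:480,0:640]; d=im["depth"]
    c=np.stack([(u-im["cx"])/f(im)*d,(v-im["cy"])/f(im)*d,d],-1)
    return c@Rm(im).T+im["xyz"]
E
python3 - <<'E'
from h import *
d=pickle.load(open("a.pkl","rb"));t=d["top"];s=d["scene"]
for n,l in (("top",[(480,254),(485,254),(476,252),(432,271),(441,301),(464,258),(364,239),(300,241),(300,232)]),("scene",[(141,246),(142,258),(195,222),(186,222),(199,268),(268,256),(334,232)])):
    for u,v in l: print(n,u,v,dep(d[n],u,v).round(4))
c=s["pixels"][200:320,100:240,::-1];c2=t["pixels"][220:320,410:510,::-1]
c3=t["pixels"][195:275,255:405,::-1]
cv2.imwrite("pics/b1.png",cv2.resize(c,None,fx=5,fy=5,interpolation=2))
cv2.imwrite("pics/b2.png",cv2.resize(c2,None,fx=6,fy=6,interpolation=2))
cv2.imwrite("pics/b3.png",cv2.resize(c3,None,fx=5,fy=5,interpolation=2))
E
```

```text
top 480 254 [ 0.5024 -0.3387  0.1129]
top 485 254 [ 0.5023 -0.3476  0.1158]
top 476 252 [ 0.5073 -0.3367  0.0952]
top 432 271 [ 0.468  -0.2368  0.1409]
top 441 301 [ 0.41   -0.2615  0.1084]
top 464 258 [ 0.4968 -0.3242  0.0561]
top 364 239 [ 0.5336 -0.1144  0.0737]
top 300 241 [0.5258 0.0156 0.1109]
top 300 232 [0.5435 0.0158 0.1118]
scene 141 246 [ 0.5087 -0.3395  0.1112]
scene 142 258 [ 0.5143 -0.3412  0.0883]
scene 195 222 [ 0.4809 -0.2386  0.1337]
scene 186 222 [ 0.4711 -0.2556  0.1297]
scene 199 268 [ 0.4733 -0.2433  0.0206]
scene 268 256 [ 0.5313 -0.1099  0.0729]
scene 334 232 [0.528  0.019  0.1093]
```

View pics/b1.png

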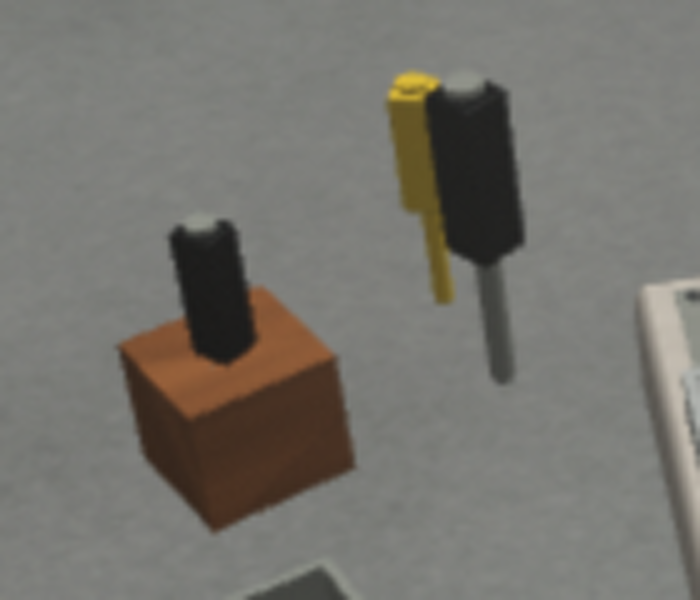

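View pics/b2.png

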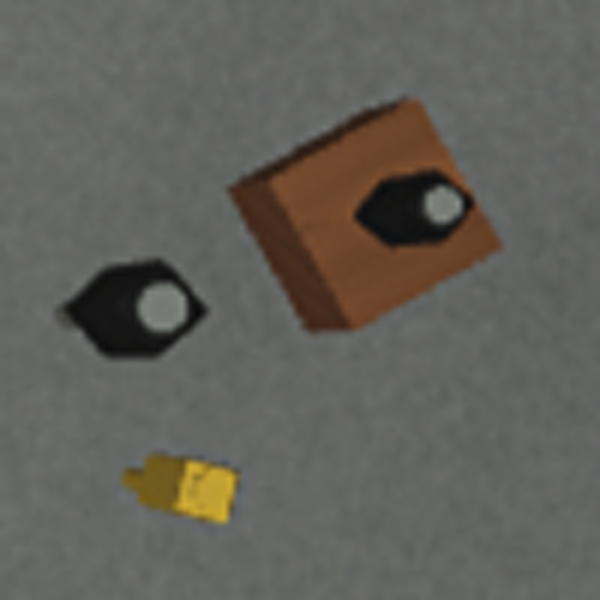

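View pics/b3.png

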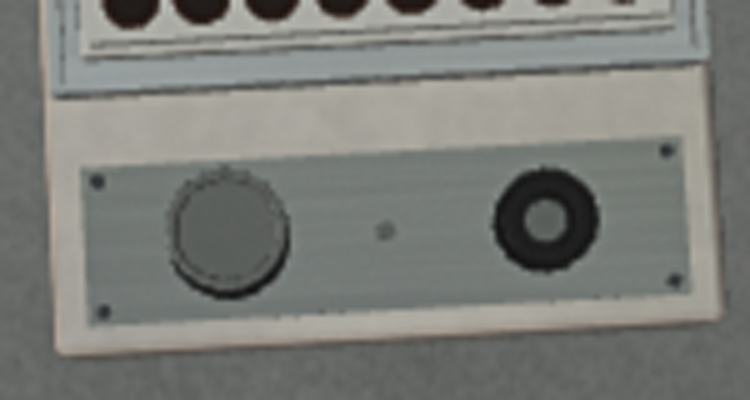

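```bash
python3 - <<'E'
from h import *
d=pickle.load(open("a.pkl","rb"));t=d["top"];s=d["scene"]
for n in ("top","scene"):
    c=cloud(d[n]);m=d[n]["depth"]>0
    def sel(x,y,rad,z0,z1):
        k=m&(np.hypot(c[...,0]-x,c[...,1]-y)<rad)&(c[...,2]>z0)&(c[...,2]<z1); P=c[k]
        if len(P)<3: print(n,"few",len(P));return
        mm=(P[:,:2].min(0)+P[:,:2].max(0))/2
        print(n,len(P),"mean",P.mean(0).round(4),"mid",mm.round(4),"ext",np.ptp(P,axis=0).round(4), cv2.minAreaRect((P[:,:2]*1000).astype(np.float32)))
    print("pin");sel(.505,-.342,.03,.107,.125);sel(.505,-.342,.03,.07,.104)
    print("stand");sel(.505,-.342,.06,.05,.058)
    print("run");sel(.527,.016,.04,.113,.125);sel(.527,.016,.04,.105,.125)
    print("reset");sel(.533,-.114,.03,.079,.09);sel(.533,-.114,.010,.065,.077)
    print("tin");sel(.68,-.35,.14,.035,.056)
def rt(u,v,z): print(atz(t,u,v,z).round(4))
rt(483.8,253.8,.113); rt(364.2,239,.084); rt(300.8,240.2,.115)
E
```

```text
pin
top 86 mean [ 0.5028 -0.3436  0.1123] mid [ 0.5035 -0.3447] ext [0.0217 0.0221 0.0101] ((502.9159240722656, -343.9223327636719), (18.506885528564453, 17.632402420043945), 51.600887298583984)
top 66 mean [ 0.5019 -0.3385  0.0861] mid [ 0.5031 -0.3398] ext [0.0232 0.014  0.0329] ((502.475341796875, -339.1918029785156), (23.261940002441406, 12.827832221984863), 6.1316094398498535)
stand
top 610 mean [ 0.5023 -0.3419  0.055 ] mid [ 0.5034 -0.3453] ext [0.0794 0.0792 0.0078] ((503.2208557128906, -345.31610107421875), (60.362823486328125, 61.831939697265625), 29.1162166595459)
run
top 159 mean [0.5268 0.0158 0.115 ] mid [0.5266 0.0165] ext [0.0455 0.0452 0.0063] ((526.5572509765625, 16.54914093017578), (45.4904899597168, 45.09165954589844), 0.4090416133403778)
top 458 mean [0.5268 0.016  0.1123] mid [0.5266 0.0166] ext [0.0456 0.0453 0.0125] ((526.6223754882812, 16.623905181884766), (45.62244415283203, 45.244686126708984), 0.38538411259651184)
reset
top 240 mean [ 0.534  -0.1132  0.0837] mid [ 0.534  -0.1136] ext [0.0389 0.0408 0.0092] ((533.9932250976562, -113.65000915527344), (38.823
[... 1356 characters left out ...]
52.44944381713867), 78.07675170898438)
reset
scene 179 mean [ 0.5378 -0.1114  0.0817] mid [ 0.5363 -0.1114] ext [0.0415 0.0402 0.0068] ((537.0123901367188, -111.05062866210938), (38.46086502075195, 39.78106689453125), 27.083833694458008)
scene 16 mean [ 0.5269 -0.113   0.0731] mid [ 0.528  -0.1124] ext [0.0074 0.0131 0.006 ] ((527.1051635742188, -112.2473373413086), (12.29925537109375, 5.299925327301025), 58.97127151489258)
tin
scene 1306 mean [ 0.6981 -0.345   0.041 ] mid [ 0.6598 -0.3448] ext [0.2394 0.1713 0.0203] ((657.0218505859375, -363.6661376953125), (206.2067108154297, 140.63607788085938), 24.576650619506836)
[ 0.5029 -0.3462  0.113 ]
[ 0.5328 -0.1137  0.084 ]
[0.5271 0.014  0.115 ]
```

move_arm --motion '[[1,[-1,-0.05,0],[0,0,0.54]],[1,[-1,-0.05,0],[0,0,0.54]],[1,[-1,-0.05,0],[0,0,0.54]],[1,[-1,-0.05,0],[0,0,0.54]],[1,[-1,-0.05,0],[0,0,0.54]],[1,[-1,-0.05,0],[0,0,0.54]],[1,[-1,-0.05,0],[0,0,0.54]],[1,[-1,-0.05,0],[0,0,0.54]],[1,[-1,-0.05,0],[0,0,0.54]],[1,[-1,-0.05,0],[0,0,0.54]]]'

```text
t: 1.4
tcp_pos: [0.4319, 0.5034, 0.2483]
tcp_rot: [-3.142, -0.0, 2.409]
wrist_force: [-0.0, 0.2, -0.1]
width: 0.0851
```

move_arm --motion '[[1,[-1,-0.05,0],[0,0,0.54]],[1,[-1,-0.05,0],[0,0,0.54]],[1,[-1,-0.05,0],[0,0,0.54]],[1,[-1,-0.05,0],[0,0,0.54]],[1,[-1,-0.05,0],[0,0,0.54]],[1,[-1,-0.05,0],[0,0,0.54]],[1,[-1,-0.05,0],[0,0,0.54]],[1,[-1,-0.05,0],[0,0,0.54]],[1,[-1,-0.05,0],[0,0,0.54]],[1,[-1,-0.05,0],[0,0,0.54]]]'

```text
t: 2.65
tcp_pos: [0.5941, 0.2539, 0.2483]
tcp_rot: [-3.142, 0.0, 1.938]
wrist_force: [0.1, -0.1, 0.5]
width: 0.0856
```

move_arm --motion '[[1,[-1,-0.05,0],[0,0,0.54]],[1,[-1,-0.05,0],[0,0,0.54]],[1,[-1,-0.05,0],[0,0,0.54]],[1,[-1,-0.05,0],[0,0,0.54]],[1,[-1,-0.05,0],[0,0,0.54]],[1,[-1,-0.05,0],[0,0,0.54]],[1,[-1,-0.05,0],[0,0,0.54]],[1,[-1,-0.05,0],[0,0,0.54]],[1,[-1,-0.05,0],[0,0,0.54]],[1,[-1,-0.05,0],[0,0,0.54]]]'

```text
t: 3.9
tcp_pos: [0.6254, -0.0421, 0.2483]
tcp_rot: [-3.142, 0.0, 1.467]
wrist_force: [0.3, -0.5, -0.6]
width: 0.0851
```

move_arm --motion '[[1,[-1,-0.05,0],[0,0,0.65]],[1,[-1,-0.05,0],[0,0,0.65]],[1,[-1,-0.05,0],[0,0,0.65]],[1,[-1,-0.05,0],[0,0,0.65]],[1,[-1,-0.05,0],[0,0,0.65]],[1,[-1,-0.05,0],[0,0,0.65]],[1,[-1,-0.05,0],[0,0,0.65]],[1,[-1,-0.05,0],[0,0,0.65]],[1,[0,0,0],[0,0,0]]]'

```text
t: 5.03
tcp_pos: [0.5421, -0.267, 0.2486]
tcp_rot: [3.141, 0.001, 1.01]
wrist_force: [0.4, 0.8, -0.7]
width: 0.0855
```

```bash
python3 - <<'E'
from station import observe,cams,r
import cv2,pickle
im=cams.get_image("wrist"); pickle.dump(im,open("w.pkl","wb"))
cv2.imwrite("pics/c.png",im["pixels"][:,:,::-1])
o=observe();print(o["tcp_pos"],o["tcp_rot"],im["xyz"],im["orientation"],o["joints"])
E
```

```text
[ 0.54318064 -0.2654328   0.24845202] [3.14147990e+00 9.95310507e-06 1.01317589e+00] [ 0.57984925 -0.20583631  0.37369562] [ 2.85332730e+00 -5.36112257e-04 -5.60316435e-01] [-0.24140591  0.38843423  0.76734378  1.80186377 -0.30386916  1.07309067
  0.078299  ]
```

View pics/c.png

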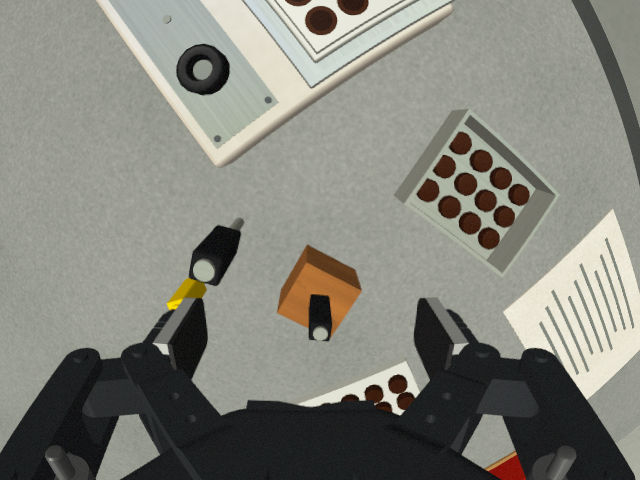

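```bash
cat >> h.py <<'E'
def wcloud(im):
    v,u=np.mgrid[0:480,0:640]; a=(u-im["cx"]);b=(v-im["cy"]);rr=np.hypot(a,b)+1e-9;th=rr/f(im)
    d=im["depth"]; t=np.tan(th)
    c=np.stack([a/rr*t*d,b/rr*t*d,d],-1)
    return c@Rm(im).T+im["xyz"]
E
python3 - <<'E'
from h import *
im=pickle.load(open("w.pkl","rb"));c=wcloud(im);m=im["depth"]>0
def sel(x,y,rad,z0,z1):
    k=m&(np.hypot(c[...,0]-x,c[...,1]-y)<rad)&(c[...,2]>z0)&(c[...,2]<z1); P=c[k]
    mm=(P[:,:2].min(0)+P[:,:2].max(0))/2
    print(len(P),"mean",P.mean(0).round(4),"mid",mm.round(4),cv2.minAreaRect((P[:,:2]*1000).astype(np.float32)))
sel(.504,-.344,.025,.107,.125);sel(.504,-.344,.025,.108,.112);sel(.504,-.344,.025,.07,.107);sel(.504,-.344,.06,.05,.058)
sel(.533,-.1135,.03,.079,.09)
cv2.imwrite("pics/c2.png",cv2.resize(im["pixels"][270:350,280:360,::-1],None,fx=7,fy=7,interpolation=2))
E
```

```text
407 mean [ 0.5034 -0.3428  0.1113] mid [ 0.5028 -0.3437] ((502.7704162597656, -344.1813659667969), (17.68137550354004, 17.707515716552734), 52.5051383972168)
237 mean [ 0.5037 -0.3422  0.1101] mid [ 0.5028 -0.3439] ((502.69805908203125, -344.1692810058594), (17.612407684326172, 17.57799530029297), 52.505130767822266)
443 mean [ 0.5062 -0.3377  0.0896] mid [ 0.5032 -0.3386] ((503.67620849609375, -338.1521301269531), (11.642158508300781, 22.08991813659668), 83.07876586914062)
2796 mean [ 0.5055 -0.3387  0.0543] mid [ 0.5025 -0.3441] ((502.7216491699219, -344.3342590332031), (61.834110260009766, 61.15939712524414), 29.320375442504883)
1407 mean [ 0.5349 -0.1149  0.0831] mid [ 0.5341 -0.1139] ((534.2512817382812, -113.85672760009766), (40.553321838378906, 41.00334548950195), 59.13841247558594)
```

View pics/c2.png

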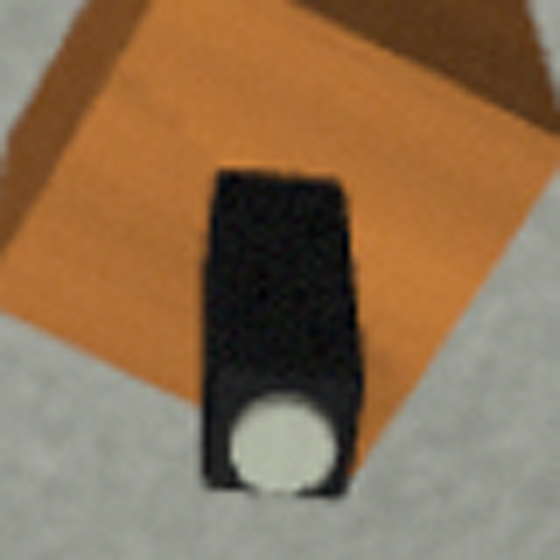

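move_arm --motion '[[1,[-0.73,0.1,0.3],[0,0,0.28]],[1,[-0.73,0.1,0.3],[0,0,0.28]],[1,[-0.73,0.1,0.3],[0,0,0.28]],[1,[-0.73,0.1,0.3],[0,0,0.28]],[1,[0,0,0],[0,0,0]],[1,[0,0,0],[0,0,0]]]'

```text
t: 5.82
tcp_pos: [0.5055, -0.3431, 0.2122]
tcp_rot: [-3.141, -0.0, 0.919]
wrist_force: [0.3, 0.1, 1.0]
width: 0.0851
```

```bash
cat > st.py <<'E'
from station import observe
import numpy as np,sys
from scipy.spatial.transform import Rotation as R
o=observe();T=R.from_euler('xyz',o["tcp_rot"]).as_matrix()
print(o["t"],o["tcp_pos"].round(4),o["tcp_rot"].round(4),o["width"],o["wrist_force"].round(2))
if len(sys.argv)>3:
    g=np.array([float(a) for a in sys.argv[1:4]]); print("units",(T.T@(g-o["tcp_pos"])/.03).round(3))
E
python3 st.py .503 -.344 .085
```

```text
5.825 [ 0.5055 -0.3431  0.2122] [-3.1413e+00 -1.0000e-04  9.1890e-01] 0.0850571278553313 [0.28 0.12 0.98]
units [-0.075 -0.046  4.239]
```

move_arm --motion '[[1,[-0.08,-0.05,0.8],[0,0,0.03]],[1,[0,0,0.8],[0,0,0]],[1,[0,0,0.8],[0,0,0]],[1,[0,0,0.7],[0,0,0]],[1,[0,0,0.6],[0,0,0]],[1,[0,0,0.54],[0,0,0]],[1,[0,0,0],[0,0,0]],[1,[0,0,0],[0,0,0]]]' --grip_force 60

```text
t: 6.82
tcp_pos: [0.5028, -0.3447, 0.0856]
tcp_rot: [3.141, 0.0, 0.916]
wrist_force: [-0.3, 0.2, 0.4]
width: 0.0857
```

```bash
python3 st.py .503 -.344 .085
```

```text
6.825 [ 0.5028 -0.3447  0.0856] [3.141  0.     0.9157] 0.08568737792572187 [-0.34  0.24  0.44]
units [ 0.022 -0.009  0.02 ]
```

move_arm --motion '[[0,[0,0,0],[0,0,0]],[-0.3,[0,0,0],[0,0,0]],[-1,[0,0,0],[0,0,0]],[-1,[0,0,0],[0,0,0]],[-1,[0,0,0],[0,0,0]],[-1,[0,0,0],[0,0,0]],[-1,[0,0,0],[0,0,0]],[-1,[0,0,0],[0,0,0]]]' --grip_force 60

```text
t: 7.82
tcp_pos: [0.5027, -0.3444, 0.0854]
tcp_rot: [3.141, -0.0, 0.916]
wrist_force: [-1.8, 1.3, 5.7]
width: 0.0172
```

```bash
python3 st.py
```

```text
7.825 [ 0.5027 -0.3444  0.0854] [ 3.1415e+00 -1.0000e-04  9.1590e-01] 0.017244559648323343 [-1.82  1.34  5.67]
```

move_arm --motion '[[-1,[0,0,-0.3],[0,0,0]],[-1,[0,0,-0.5],[0,0,0]],[-1,[0,0,-0.7],[0,0,0]],[-1,[0,0,-0.9],[0,0,0]],[-1,[0,0,-0.9],[0,0,0]],[-1,[0,0,-0.9],[0,0,0]],[-1,[0,0,-0.9],[0,0,0]],[-1,[0,0,0],[0,0,0]]]'

```text
t: 8.82
tcp_pos: [0.5033, -0.3451, 0.2412]
tcp_rot: [3.138, -0.001, 0.916]
wrist_force: [-0.2, -0.2, -1.3]
width: 0.0169
```

```bash
python3 st.py .534 -.114 .24;python3 - <<'E'
from station import observe,cams,r
import cv2,pickle
d={n:cams.get_image(n) for n in ("scene","wrist","top")}
pickle.dump(d,open("d.pkl","wb"))
s=d["scene"]["pixels"][:,:,::-1]
cv2.imwrite("pics/d1.png",cv2.resize(s[140:320,80:320],None,fx=3,fy=3,interpolation=2))
cv2.imwrite("pics/d2.png",d["wrist"]["pixels"][:,:,::-1])
E
```

```text
8.825 [ 0.5033 -0.3451  0.2412] [ 3.1377e+00 -1.3000e-03  9.1570e-01] 0.016858103127736508 [-0.22 -0.18 -1.29]
units [ 6.733 -3.881  0.034]
```

View pics/d1.png

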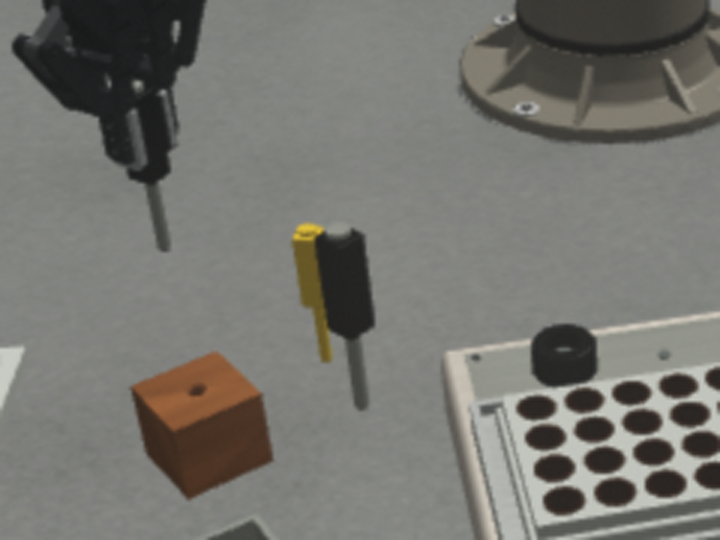

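View pics/d2.png

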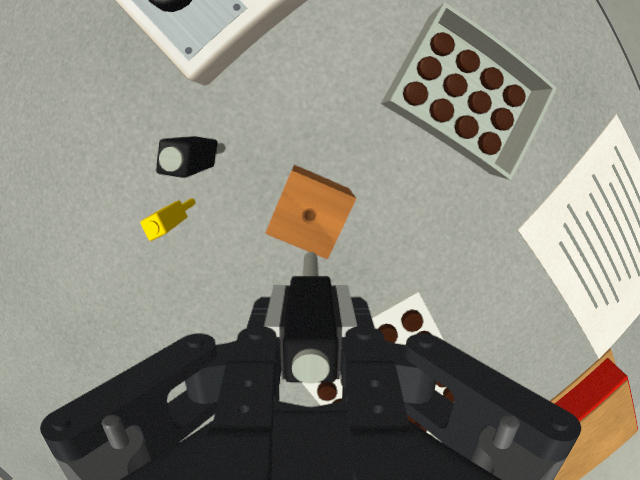

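```bash
python3 - <<'E'
from h import *
d=pickle.load(open("d.pkl","rb"));s=d["scene"];w=d["wrist"]
print(proj(s,[.5033,-.3451,.161]),proj(s,[.5033,-.3451,.211]))
c=wcloud(w);m=w["depth"]>0
k=m&(np.hypot(c[...,0]-.503,c[...,1]+.345)<.02)&(c[...,2]>.15)&(c[...,2]<.205);P=c[k]
for a in np.arange(.15,.205,.008):
    q=P[(P[:,2]>=a)&(P[:,2]<a+.008)]
    if len(q): print(round(a,3),len(q),q.mean(0).round(4))
E
```

```text
(np.float64(133.1981533461235), np.float64(221.82992772147898)) (np.float64(128.1315656839419), np.float64(197.55012338705083))
0.158 32 [ 0.5041 -0.3421  0.164 ]
0.166 67 [ 0.5046 -0.3424  0.1698]
0.174 77 [ 0.5043 -0.3423  0.1783]
0.182 82 [ 0.5044 -0.3425  0.186 ]
0.19 75 [ 0.5044 -0.342   0.1934]
0.198 1 [ 0.5055 -0.342   0.1982]
```

move_arm --motion '[[-1,[0.45,-0.25,0],[0,0,0]],[-1,[0.9,-0.52,0],[0,0,0]],[-1,[0.9,-0.52,0],[0,0,0]],[-1,[0.9,-0.52,0],[0,0,0]],[-1,[0.9,-0.52,0],[0,0,0]],[-1,[0.9,-0.52,0],[0,0,0]],[-1,[0.9,-0.52,0],[0,0,0]],[-1,[0.9,-0.5,0],[0,0,0]],[-1,[0,0,0],[0,0,0]],[-1,[0,0,0],[0,0,0]]]'

```text
t: 10.22
tcp_pos: [0.5335, -0.1128, 0.2378]
tcp_rot: [-3.141, 0.001, 0.916]
wrist_force: [-0.9, 0.1, -0.5]
width: 0.0173
```

```bash
python3 st.py .5345 -.1135 .184;python3 - <<'E'
from station import observe,cams,r
import cv2,pickle
d={n:cams.get_image(n) for n in ("scene","wrist")}
pickle.dump(d,open("e.pkl","wb"))
s=d["scene"]["pixels"][:,:,::-1]
cv2.imwrite("pics/e1.png",cv2.resize(s[140:300,200:400],None,fx=4,fy=4,interpolation=2)[:600])
cv2.imwrite("pics/e2.png",d["wrist"]["pixels"][:,:,::-1])
E
```

```text
10.225 [ 0.5335 -0.1128  0.2378] [-3.1412e+00  6.0000e-04  9.1630e-01] 0.017288902300257394 [-0.85  0.14 -0.5 ]
units [0.002 0.04  1.795]
```

View pics/e1.png

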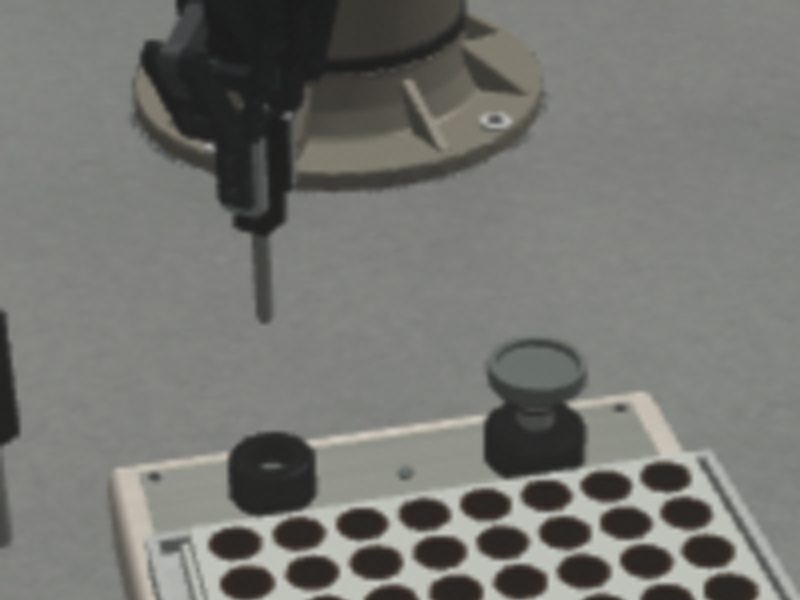

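View pics/e2.png

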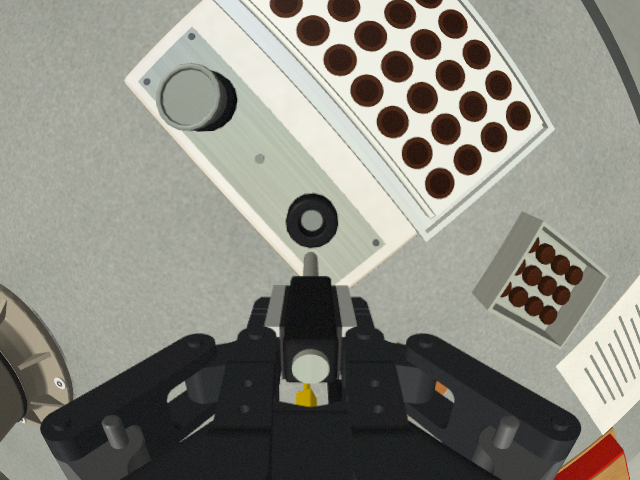

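```bash
python3 - <<'E'
from h import *
d=pickle.load(open("e.pkl","rb"));w=d["wrist"]
c=wcloud(w);m=w["depth"]>0
def sel(x,y,rad,z0,z1):
    k=m&(np.hypot(c[...,0]-x,c[...,1]-y)<rad)&(c[...,2]>z0)&(c[...,2]<z1); P=c[k]
    mm=(P[:,:2].min(0)+P[:,:2].max(0))/2
    print(len(P),"mean",P.mean(0).round(4),"mid",mm.round(4),cv2.minEnclosingCircle((P[:,:2]*1000).astype(np.float32)))
sel(.534,-.1138,.03,.08,.09);sel(.534,-.1138,.011,.068,.077);sel(.528,.016,.04,.113,.12);sel(.528,.016,.017,.105,.1135)
sel(.5335,-.1128,.012,.15,.20)
E
```

```text
1499 mean [ 0.5349 -0.1124  0.0831] mid [ 0.5344 -0.1134] ((534.30908203125, -113.56107330322266), 21.08135414123535)
414 mean [ 0.5333 -0.1147  0.0725] mid [ 0.5329 -0.1149] ((533.343505859375, -114.5754623413086), 10.878357887268066)
1015 mean [0.5271 0.0158 0.1145] mid [0.5264 0.0162] ((526.6239624023438, 15.942646026611328), 24.107328414916992)
1732 mean [0.5282 0.0158 0.1106] mid [0.528  0.0159] ((528.0198364257812, 16.01772117614746), 16.993043899536133)
329 mean [ 0.5348 -0.1111  0.1789] mid [ 0.5336 -0.1123] ((533.452880859375, -112.88777923583984), 3.994173765182495)
```

move_arm --motion '[[-1,[0,0.03,0.5],[0,0,0]],[-1,[0,0,0.7],[0,0,0]],[-1,[0,0,0.6],[0,0,0]],[-1,[0,0,0.4],[0,0,0]],[-1,[0,0,0.3],[0,0,0]],[-1,[0,0,0.1],[0,0,0]],[-1,[0,0,0],[0,0,0]],[-1,[0,0,0],[0,0,0]]]'

```text
t: 11.32
tcp_pos: [0.5349, -0.1136, 0.1605]
tcp_rot: [3.141, -0.0, 0.916]
wrist_force: [-0.1, -0.6, -0.6]
width: 0.0175
```

```bash
python3 st.py .534 -.1138 .148;python3 - <<'E'
from station import observe,cams,r
import cv2
s=cams.get_image("scene")["pixels"][:,:,::-1]
cv2.imwrite("pics/f1.png",cv2.resize(s[190:290,220:340],None,fx=6,fy=6,interpolation=2))
E
```

```text
11.325 [ 0.5349 -0.1136  0.1605] [ 3.1411e+00 -5.0000e-04  9.1590e-01] 0.017484332242303682 [-0.13 -0.56 -0.65]
units [-0.022 -0.019  0.418]
```

View pics/f1.png

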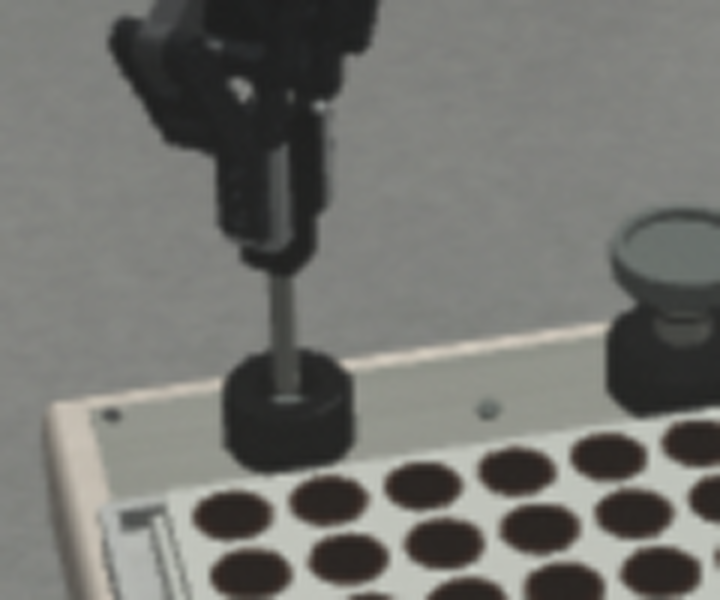

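move_arm --motion '[[-1,[0,0,0.15],[0,0,0]],[-1,[0,0,0.1],[0,0,0]],[-1,[0,0,0.05],[0,0,0]],[-1,[0,0,0.05],[0,0,0]],[-1,[0,0,0.03],[0,0,0]],[-1,[0,0,0],[0,0,0]]]'

```text
t: 12.12
tcp_pos: [0.5346, -0.1136, 0.1487]
tcp_rot: [-3.142, -0.0, 0.916]
wrist_force: [-0.1, 1.7, 3.6]
width: 0.0172
```

```bash
python3 st.py .534 -.1138 .148
```

```text
12.125 [ 0.5346 -0.1136  0.1487] [-3.1416 -0.      0.9159] 0.017171633729502332 [-0.07  1.7   3.56]
units [-0.019 -0.012  0.025]
```

move_arm --motion '[[-1,[0,0,0.04],[0,0,0]],[-1,[0,0,0.04],[0,0,0]],[-1,[0,0,0],[0,0,0]]]'

```text
t: 12.5
tcp_pos: [0.535, -0.1137, 0.1474]
tcp_rot: [3.141, -0.001, 0.916]
wrist_force: [-6.3, 2.6, 25.4]
width: 0.0175
```

```bash
python3 st.py
```

```text
12.5 [ 0.535  -0.1137  0.1474] [ 3.1412e+00 -1.2000e-03  9.1570e-01] 0.01746173839780944 [-6.34  2.57 25.42]
```

move_arm --motion '[[-1,[0,0,0],[0,0,0]],[-1,[0,0,-0.2],[0,0,0]],[-1,[0,0,-0.5],[0,0,0]],[-1,[0,0,-0.7],[0,0,0]],[-1,[0,0,-0.7],[0,0,0]],[-1,[0,0,-0.3],[0,0,0]],[-1,[0,0,0],[0,0,0]]]'

```text
t: 13.38
tcp_pos: [0.5347, -0.1135, 0.2187]
tcp_rot: [3.141, -0.001, 0.916]
wrist_force: [0.1, -0.0, -1.0]
width: 0.0172
```

```bash
python3 st.py .527 .016 .22; python3 - <<'E'
from station import cams
from h import *
w=cams.get_image("wrist");s=cams.get_image("scene")
cv2.imwrite("pics/g1.png",cv2.resize(s["pixels"][150:290,220:380,::-1],None,fx=4,fy=4,interpolation=2))
from station import observe
T=observe()["tcp_pos"];c=wcloud(w);m=w["depth"]>0
def sel(x,y,rad,z0,z1):
    k=m&(np.hypot(c[...,0]-x,c[...,1]-y)<rad)&(c[...,2]>z0)&(c[...,2]<z1); P=c[k]
    print(len(P),P.mean(0).round(4),P[:,2].min().round(4))
sel(T[0],T[1],.012,T[2]-.1,T[2]-.035);sel(.534,-.1138,.007,.06,.08)
E
```

```text
13.375 [ 0.5347 -0.1135  0.2187] [ 3.1411e+00 -7.0000e-04  9.1620e-01] 0.017193141761506624 [ 0.08 -0.04 -0.98]
units [ 3.267 -2.833 -0.042]
330 [ 0.5361 -0.1112  0.1596] 0.14
254 [ 0.534  -0.1139  0.0724] 0.0705
```

View pics/g1.png

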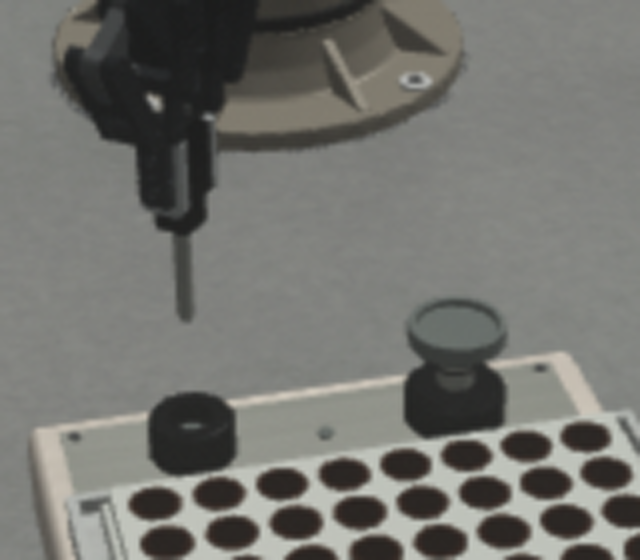

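move_arm --motion '[[-1,[0.37,-0.33,0],[0,0,0]],[-1,[0.75,-0.65,0],[0,0,0]],[-1,[0.8,-0.7,0],[0,0,0]],[-1,[0.8,-0.7,0],[0,0,0]],[-1,[0.55,-0.45,0],[0,0,0]],[-1,[0,0,0],[0,0,0]],[-1,[0,0,0],[0,0,0]]]'

```text
t: 14.35
tcp_pos: [0.5268, 0.0158, 0.2181]
tcp_rot: [-3.141, 0.001, 0.916]
wrist_force: [0.7, -0.9, -0.9]
width: 0.0172
```

```bash
python3 st.py .5275 .016 .191
```

```text
14.35 [0.5268 0.0158 0.2181] [-3.1415e+00  6.0000e-04  9.1600e-01] 0.017162124810576943 [ 0.73 -0.9  -0.93]
units [0.02  0.017 0.902]
```

move_arm --motion '[[-1,[0.02,0,0.3],[0,0,0]],[-1,[0,0,0.3],[0,0,0]],[-1,[0,0,0.2],[0,0,0]],[-1,[0,0,0.1],[0,0,0]],[-1,[0,0,0.05],[0,0,0]],[-1,[0,0,0.05],[0,0,0]],[-1,[0,0,0.03],[0,0,0]],[-1,[0,0,0],[0,0,0]]]'

```text
t: 15.35
tcp_pos: [0.5274, 0.0163, 0.1875]
tcp_rot: [3.141, -0.0, 0.916]
wrist_force: [-0.4, -0.5, 2.3]
width: 0.0171
```

```bash
python3 st.py .5275 .016 .181; python3 - <<'E'
from station import cams
from h import *
s=cams.get_image("scene")
cv2.imwrite("pics/h1.png",cv2.resize(s["pixels"][170:290,270:410,::-1],None,fx=5,fy=5,interpolation=2))
E
```

```text
15.35 [0.5274 0.0163 0.1875] [ 3.1415 -0.      0.9158] 0.017119199226934164 [-0.44 -0.48  2.31]
units [-0.007  0.009  0.216]
```

View pics/h1.png

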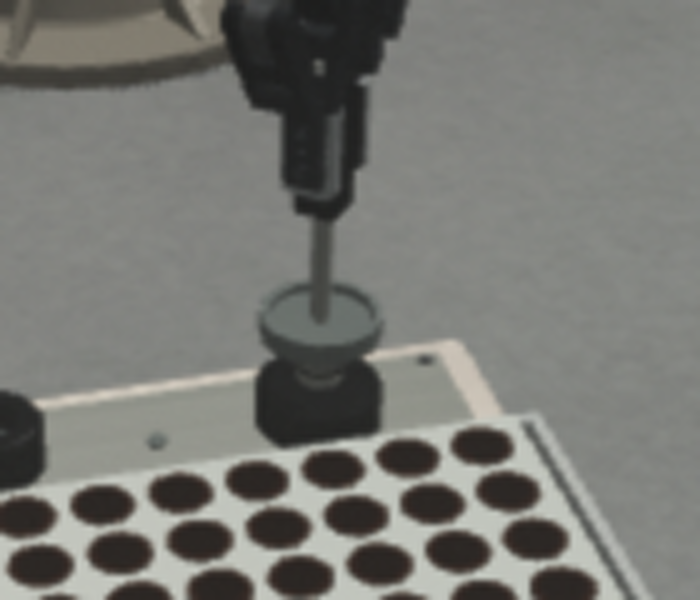

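move_arm --motion '[[-1,[0,0,0.06],[0,0,0]],[-1,[0,0,0.06],[0,0,0]],[-1,[0,0,0.06],[0,0,0]],[-1,[0,0,0.04],[0,0,0]],[-1,[0,0,0],[0,0,0]],[-1,[0,0,0],[0,0,0]],[-1,[0,0,0],[0,0,0]]]'

```text
t: 16.27
tcp_pos: [0.5275, 0.0164, 0.1809]
tcp_rot: [3.141, -0.0, 0.916]
wrist_force: [-1.7, -1.2, 4.1]
width: 0.0173
```

```bash
python3 st.py .5275 .016 .181; python3 - <<'E'
from station import cams
from h import *
d={n:cams.get_image(n) for n in ("scene","wrist","top")}
cv2.imwrite("pics/i1.png",cv2.resize(d["scene"]["pixels"][170:290,270:410,::-1],None,fx=5,fy=5,interpolation=2))
w=d["wrist"];c=wcloud(w);m=w["depth"]>0
def sel(x,y,r0,rad,z0,z1):
    h=np.hypot(c[...,0]-x,c[...,1]-y);k=m&(h<rad)&(h>r0)&(c[...,2]>z0)&(c[...,2]<z1); P=c[k]
    print(len(P),np.median(P,0).round(4) if len(P) else "")
sel(.5272,.016,.008,.018,.085,.12);sel(.5272,.016,.0205,.026,.09,.12)
sel(.534,-.1138,0,.007,.06,.08)
print(np.concatenate([[observe_ for observe_ in []],[]]))
E
```

```text
16.275 [0.5275 0.0164 0.1809] [ 3.1415e+00 -1.0000e-04  9.1590e-01] 0.01727779830496696 [-1.74 -1.25  4.06]
units [-0.009  0.009 -0.004]
1861 [0.5309 0.0198 0.1002]
1174 [0.5334 0.0291 0.1038]
0 
[]
```

View pics/i1.png

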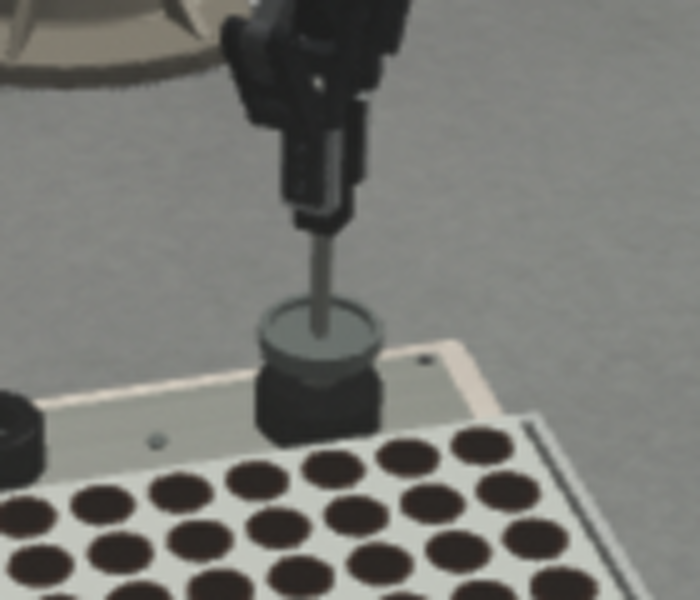

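move_arm --motion '[[-1,[0,0,0],[0,0,0]],[-1,[0,0,0],[0,0,0]],[-1,[0,0,0],[0,0,0]],[-1,[0,0,0],[0,0,0]],[-1,[0,0,0],[0,0,0]],[-1,[0,0,0],[0,0,0]]]'

```text
t: 17.18
tcp_pos: [0.5275, 0.0164, 0.1809]
tcp_rot: [3.141, -0.0, 0.916]
wrist_force: [-0.3, -0.8, 5.5]
width: 0.017
```

```bash
python3 st.py; python3 - <<'E'
from station import cams,r
from h import *
w=cams.get_image("wrist");c=wcloud(w);h=np.hypot(c[...,0]-.5272,c[...,1]-.016)
P=c[(w["depth"]>0)&(h<.018)&(h>.008)&(c[...,2]>.085)&(c[...,2]<.12)];print(np.median(P,0))
print(r.close_job())
E
python3 st.py
```

```text
17.175 [0.5275 0.0164 0.1809] [ 3.1415e+00 -1.0000e-04  9.1590e-01] 0.017028299706478737 [-0.29 -0.78  5.54]
[0.53085536 0.01978778 0.10013821]
the job is handed in; nothing more can be done
None
the job is handed in; nothing more can be done
```

I pulled the smaller black pin from its stand, pressed the reset button fully in, then pushed the run plunger about half way down. I handed the job in at about 17 s, still holding the plunger; no verdict is reported.

**Last checks:**
- **Reset:** the wrist force jumped to about 25 N at the bottom, against 5 N for the spring alone, so the button was at its stop. With the pin lifted, the button top measured 72.4 mm, about the same as before (72.5 mm), so it had sprung back.
- **Run plunger:** the dish floor measured 100.1 mm against 110.6 mm at rest, so about 10.5 mm of travel. The wrist force was about 5.5 N and the TCP reading did not change over the last hold.
- **Grip:** the finger opening read about 17 mm on the 18 mm grip, and the fingertips are well above the pods by geometry.

**Not confirmed:** my last attempt to see the reset button found nothing in view, so its sprung-back reading comes from just after the pin lifted. I did not re-measure the jar, mug, tin and mould. All travel moves were at a height clear of them and I saw no contact.

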